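Snap the bearing cover home on a gear unit

TASK

One gear unit still has its orange bearing cover standing proud on its four snap hooks. Take the red-handled seating tool out of its blue holder, set it over the cover's boss and press straight down, squarely and without forcing it, until the cover clicks fully home under all four hooks, then keep it pressed home at about 15 N for a second; use the tool for this, not the gripper itself. Finally stand the tool back in its holder, let go, and leave the finished unit and everything else alone.

Things in the scene. Friction and masses are not known exactly. Their poses are not given: they have to be found in the camera images.
- unit: Gear unit still to be finished: grey housing 82 x 82 mm in a 116 x 116 x 12 mm aluminium nest plate, fixed on a dark packing block 0 to 30 mm high. Origin: centre of the plate's underside, z up. On top, on the z axis, is the round cover seat with four black spring hooks round it (towards +x, +y, -x, -y; hook tops 73 mm above the origin, hook tips 27.5 mm from the axis).
- unit_seat (a point): Centre of that unit's rigid cover seat, 62 mm above the unit's origin; the home cover's underside rests on it. Pressing the cover down, the force climbs to about 8 to 18 N over the first 3 mm; then the hooks give and it drops (sometimes with a second, smaller rise) and at about 1 mm above the seat they snap over the rim; after that the force rises steeply on the seat.
- cover: Loose orange bearing cover of that unit, 30 g: rim 59 mm across, 3 mm thick; round pressing face 45 mm across, 6 mm above the underside; central boss 20 mm across, its bevelled top 18 mm above the underside. Origin: centre of its underside, z up. Starts level on the hooks' sloping noses, underside about 8 mm above the seat. Over 40 N cracks it, so come onto the seat slowly.
- seating_tool: Seating tool, 0.2 to 0.3 kg, 107 mm tall, upright in the holder. Origin: centre of its lower end, z up along the tool. Aluminium sleeve 40 mm across, bore 24 mm across and 30 mm deep that goes over the cover's boss; black collar 54 mm across from 50 to 58 mm above the origin; then the red handle, 34 mm along the tool's x, 28 mm along its y, to 104 mm. Grip it across y.
- holder: Blue tool holder block fixed to the table, 92 x 92 x 40 mm, with one round hole 47 mm across and 32 mm deep in which the tool stands. Origin: centre of its underside on the table (z = 0).
- holder_floor (a point): Centre of the floor of the holder's hole, 8 mm above the table; the tool's lower end stands here.
- finished_unit: The other gear unit, same size and look and also on a packing block of its own height (0 to 30 mm), fixed, its cover already home (boss top 80 mm above its origin). Origin as for the unit. Leave alone.
- spare_cover_a: Spare orange cover lying in the yellow bin. Leave alone.
- spare_cover_b: Second spare orange cover lying in the yellow bin. Leave alone.
- mallet: Mallet with wooden handle and black head, 260 mm long, 60 mm across the head, lying on the table, up to 30 mm high. Origin: middle of its length. Leave alone.
- screwdriver: Green screwdriver, 190 mm, lying on the table. Leave alone.
- marker: Yellow marker pen with black cap, 131 mm, lying on the table. Leave alone.
- tub: White lidded tub, 108 mm across, 95 mm high, standing on the table. Leave alone.
There are look-alikes about, which are no part of the job. Of the things like the holder, leave any that is yellow; of the rest the larger one is meant. Leave any pink look-alike of the cover alone.

How it is judged:
By the outcome, as a careful person would: the job done as asked, in the order asked, and still so for the second after the job is handed in, with the robot touching nothing.
It also fails if it takes over 58 s, if anything falls off the work surface, if the arm or the gripper's body presses on something with over 40 N, if the wrist force passes 120 N, or if a joint passes its speed limit or range.

ROBOT

A 6-joint arm with a two-finger parallel gripper is mounted at the origin on the work surface. World frame = base frame: x ahead of the robot, y to its left, z up, the work surface at z = 0. Lengths are in m, angles in rad, forces in N, time in s.
With the tool pointing down it reaches from about 0.25 to 0.775 m from the base axis. Payload 4 kg.
Tool frame: the origin (TCP) lies midway between the tips of the shut fingers; the grasp point (between the pads) lies 19 mm behind it; z points along the fingers, y is the line along which they close (so a half turn about z gives the same grasp; the last joint's range is limited). The gripper opens to 85 mm and grips with 20 to 120 N. Pads are 22 mm wide; open, the fingers measure 114 mm over their backs; the gripper's body (76 mm by 85 mm) begins 54 mm behind the grasp point. The pads swing forward as they close: fully open they stand 13 mm farther back than shut.
Start: joints at [-0.103, 0.087, 1.371, -0, 1.684, -0.103], TCP at [0.55, -0, 0.231] pointing down, gripper open.
Joint ranges: [-3.1, 3.1], [-0.76, 2.03], [0.27, 2.55], [-1.08, 4.22], [0.17, 2.65], [-2.57, 2.57]. Speed limits (rad/s): [2.79, 2.79, 3.14, 3.14, 3.14, 3.14].

INTERFACE

Orientations are given as [roll, pitch, yaw] about the fixed x, y, z axes, in that order (R = Rz(yaw) Ry(pitch) Rx(roll)).
In Python, from rig import bot, vision, ticket gives the robot as it stands. The module is installed in compiled form; this text tells all that it offers.
- The arm moves only by the tool play_rows, never from a script. Its argument "moves" is a list of rows, each a list of 3 entries, a list of its own where there are three numbers: the shift along the tool's x, y, z in mm, then the turn, a rotation vector about the tool's x, y, z in degrees, then the opening, from 0 (shut) to 1 (fully open). In form: [[[x, y, z], [rx, ry, rz], hand], ...]. A call has 1 to 12 rows; each row is the pose to reach, as a shift and turn from the pose commanded when the call began, along the tool's axes at that moment; what a row does not reach only later rows make up. A row lasts 1/10 s, in which the tool goes at most 50 mm and 8.59 degrees, less where a joint would pass 70% of its speed; a pose out of reach is approached as far as the arm can. A call with a gripper value outside its range is refused whole. The fingers move at their own pace and stop on an object; "squeeze" is the grip in N (left out, the last holds). Time passes only in rows, so rows that repeat a pose let the fingers close. It gives the time, the measured TCP pose, the force, the opening and the grip force at its end, in the units of the state.
- bot.observe(): the state, without advancing time (a new reading comes with each control period).
- vision.get_image(name): name is "scene" or "side" or "wrist"; returns a dict with "img" (400x640x3 uint8, blue, green, red), "depth" (400x640 float32, m along the optical axis (not along the pixel's ray), 0 where there is no reading), "fov_y" (degrees; the focal length in pixels is half the picture's height over the tangent of half this angle, whatever the lens; pixels are square), "cx", "cy" (the principal point, pixels), "R" (3x3) and "t" (3): a world point X has camera coordinates R X + t; the wrist camera has in their place "mount" (4x4, takes a point from camera to tool coordinates, whose origin is the TCP and whose axes are the flange's). Camera axes: x right, y down, z forward; pixel columns grow to the right and rows downward; lengths in m; the calibration is good to about 2 mm. A picture is of the moment at which its call begins: read the wrist's pose just before it.
- ticket.close_job(): hands the job in; it is judged then, once.
The state is a dict: "time_s": time; "q": joint angles; "dq": joint speeds; "joint_efforts": joint torques, N m; "tool_pos": TCP position; "tcp_rot": TCP orientation; "contact_force": force on the tool from outside, world axes, zero at the start; "torque": the same for the moment, N m; "finger_gap": opening from 0.0 (shut) to 1.0 (fully open); "finger_force": force on a finger pad.
Only numpy, scipy, OpenCV 4.12 (cv2) and the standard library are available. Lean on these libraries where they do the work, as an engineer would, in place of code of your own. Each camera call takes 0.05 s, during which the arm holds its last target. There are 200 camera calls.

## Working session

There is one attempt and no reset: what is moved stays moved. The work goes in short steps, Python scripts to look and compute and a tool call to move; the robot and the scene stay as the last step left them, time stands still between calls to the robot, and variables do not carry over. Pictures are saved under pics/ and viewed, at most 13 in all, crops included, and the job is handed in when it is done.

Besides the shell and the picture viewer there is one more tool, called after ">>>" as name(argument=value, ...) on one line, values as JSON. play_rows: Moves the arm, as the interface text tells. Its arguments: {"type":"object","properties":{"moves":{"type":"array","items":{"type":"array"}},"squeeze":{"type":"number"}},"required":["moves"]}

```bash
mkdir -p pics; python3 - <<'E'
from rig import bot, vision
import cv2, numpy as np, pickle
print(bot.observe())
for n in ("scene","side"):
    d=vision.get_image(n); cv2.imwrite(f"pics/{n}0.png",d["img"]); pickle.dump(d,open(f"{n}0.pkl","wb"))
    print(n,d["fov_y"],d["cx"],d["cy"],d["R"],d["t"],d["depth"].shape)
E
```

```text
{'time_s': 0.0, 'q': array([-1.03081572e-01,  8.79817920e-02,  1.37227376e+00,  2.25777796e-05,
        1.68361092e+00, -1.03085407e-01]), 'dq': array([-0.00118176,  0.00076499, -0.0009291 , -0.00223015,  0.00044606,
       -0.00052458]), 'joint_efforts': array([ 4.64244640e-04, -3.51862407e+01, -3.13276148e+01,  2.58579206e-05,
        1.07225846e-02,  9.27783418e-06]), 'tool_pos': array([5.49496179e-01, 6.49609470e-05, 2.30114596e-01]), 'tcp_rot': array([-3.13933322e+00, -2.56303154e-04,  1.57080239e+00]), 'contact_force': array([-0.4456386 , -0.52013185,  0.65624398]), 'torque': array([-0.0012427 ,  0.01803658,  0.04422032]), 'finger_force': 0.0, 'finger_gap': 0.9997624281316603}
scene 42.892271682370044 315.1839898613395 195.79817590263778 [[ 0.45961831  0.88798566 -0.01524695]
 [ 0.67491965 -0.36039193 -0.64389527]
 [-0.57726465  0.28565559 -0.76496171]] [-0.28297947 -0.30488535  1.91149753] (400, 640)
side 57.609768267415504 325.01364373902123 197.44592775016338 [[-0.99652232 -0.08103409  0.01940998]
 [-0.07147918  0.71160553 -0.69893369]
 [ 0.04282521 -0.69789043 -0.71492304]] [0.55638909 0.06926006 1.10361713] (400, 640)
```

View pics/scene0.png

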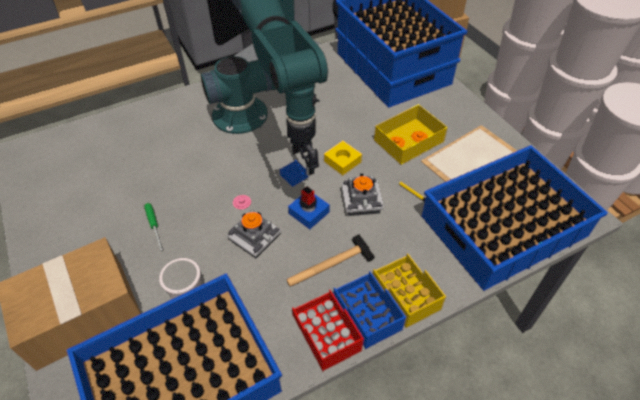

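View pics/side0.png

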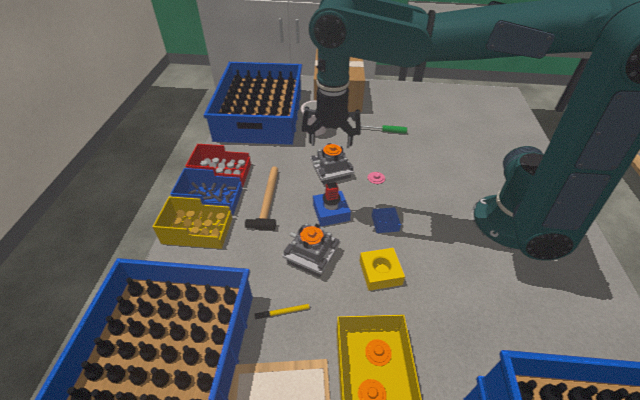

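The scene picture shows the tool in the blue holder at (309,205) and the two units at (253,225) and (363,190). The small flat blue block at (293,173), the yellow block and the pink cover are look-alikes. Next I'll measure the two units and the holder.

```bash
cat > h.py <<'E'
import numpy as np, cv2
def cloud(d,Twc=None):
    f=200/np.tan(np.radians(d["fov_y"])/2); z=d["depth"].astype(float)
    v,u=np.mgrid[:400,:640]
    P=np.stack([(u-d["cx"])/f*z,(v-d["cy"])/f*z,z],-1)
    if Twc is None: W=(P-d["t"])@d["R"]
    else: W=P@Twc[:3,:3].T+Twc[:3,3]
    W[z==0]=np.nan
    return W
def proj(d,X):
    f=200/np.tan(np.radians(d["fov_y"])/2); c=d["R"]@X+d["t"]; return c[:2]/c[2]*f+[d["cx"],d["cy"]]
def circ(p):
    A=np.c_[2*p,np.ones(len(p))]; s=np.linalg.lstsq(A,(p**2).sum(1),rcond=None)[0]
    return s[:2],np.sqrt(s[2]+s[:2]@s[:2])
E
python3 - <<'E'
import pickle,cv2,numpy as np
from h import *
for n in("scene","side"):
    d=pickle.load(open(n+"0.pkl","rb")); W=cloud(d); hsv=cv2.cvtColor(d["img"],cv2.COLOR_BGR2HSV)
    H,S,V=[hsv[...,i].astype(int) for i in range(3)]
    for col,m in dict(orange=(H>=6)&(H<=16)&(S>200)&(V>130),red=((H<4)|(H>175))&(S>150)&(V>60),blue=(H>105)&(H<125)&(S>150)).items():
        nn,L,st,ce=cv2.connectedComponentsWithStats(m.astype(np.uint8))
        for i in range(1,nn):
            if st[i,4]<25: continue
            p=W[L==i]; p=p[~np.isnan(p).any(1)]
            if len(p)<10: continue
            md=np.median(p,0)
            if not(0.2<md[0]<.85 and abs(md[1])<.45):continue
            print(n,col,ce[i].round(),st[i,4],md.round(3),"z pct",np.percentile(p[:,2],[2,25,50,75,98]).round(3))
            if col=="orange":
                q=W.reshape(-1,3); q=q[np.hypot(*(q[:,:2]-md[:2]).T)<.09]
                print("   hist z mm",[(int(a*1000),int(b)) for b,a in zip(*np.histogram(q[:,2],np.arange(0,.13,.004))) if b>8])
E
```

```text
scene orange [399. 141.] 65 [0.41  0.435 0.012] z pct [0.002 0.008 0.012 0.017 0.024]
   hist z mm [(0, 252), (4, 224), (8, 117), (12, 65), (16, 67), (20, 60), (24, 47), (28, 53), (32, 48), (36, 50), (40, 54), (44, 49), (48, 45), (52, 59), (56, 47), (60, 63), (64, 64), (68, 50), (72, 17)]
scene orange [363. 183.] 201 [0.587 0.179 0.097] z pct [0.091 0.095 0.097 0.1   0.114]
   hist z mm [(0, 404), (4, 119), (8, 29), (12, 23), (16, 19), (20, 9), (28, 10), (32, 40), (36, 93), (40, 169), (44, 99), (48, 80), (52, 56), (56, 33), (60, 37), (64, 30), (68, 36), (72, 39), (76, 95), (80, 81), (84, 35), (88, 41), (92, 89), (96, 111), (100, 36), (104, 10), (108, 18)]
scene orange [251. 220.] 240 [ 0.558 -0.175  0.098] z pct [0.092 0.096 0.098 0.101 0.113]
   hist z mm [(0, 475), (4, 114), (8, 17), (24, 21), (28, 61), (32, 161), (36, 110), (40, 104), (44, 92), (48, 44), (52, 32), (56, 34), (60, 47), (64, 42), (68, 70), (72, 132), (76, 53), (80, 30), (84, 37), (88, 33), (92, 88), (96, 107), (100, 46), (104, 14), (108, 18), (112, 9)]
scene red [308. 197.] 139 [0.553 0.007 0.093] z pct [0.064 0.08  
[... 750 characters left out ...]
, 180), (52, 44), (56, 31), (60, 49), (64, 51), (68, 39), (72, 89), (76, 208), (80, 48), (84, 27), (88, 73), (92, 204), (96, 104), (100, 25), (104, 28), (108, 14)]
side orange [378. 352.] 514 [0.405 0.437 0.007] z pct [0.002 0.005 0.007 0.009 0.021]
   hist z mm [(0, 2705), (4, 716), (8, 271), (12, 73), (16, 153), (20, 114), (24, 73), (28, 78), (32, 69), (36, 70), (40, 72), (44, 78), (48, 77), (52, 76), (56, 73), (60, 80), (64, 123), (68, 131)]
side red [330. 192.] 77 [0.545 0.03  0.102] z pct [0.07  0.081 0.102 0.107 0.112]
side blue [341. 196.] 34 [ 0.511 -0.011  0.038] z pct [0.036 0.038 0.038 0.039 0.066]
side blue [327. 208.] 328 [0.562 0.044 0.038] z pct [0.025 0.037 0.038 0.039 0.041]
```

```bash
cat >> h.py <<'E'
from scipy.spatial.transform import Rotation as Ro
def wrist(tag):
    from rig import bot,vision
    import pickle
    o=bot.observe(); d=vision.get_image("wrist")
    T=np.eye(4); T[:3,:3]=Ro.from_euler("xyz",o["tcp_rot"]).as_matrix(); T[:3,3]=o["tool_pos"]
    d["Twc"]=T@d["mount"]; d["T"]=T
    cv2.imwrite(f"pics/{tag}.png",d["img"]); pickle.dump(d,open(tag+".pkl","wb")); return d,cloud(d,d["Twc"])
E
python3 - <<'E'
from h import *
d,W=wrist("w0"); print(d["mount"].round(3),d["fov_y"],d["cx"],d["cy"],d["T"].round(3))
E
```

```text
[[ 0.    -0.946 -0.325  0.085]
 [ 1.     0.001 -0.001  0.001]
 [ 0.001 -0.325  0.946 -0.142]
 [ 0.     0.     0.     1.   ]] 68.84319850161157 321.9908695642958 198.75841497517138 [[-0.     1.    -0.002  0.55 ]
 [ 1.     0.     0.     0.   ]
 [ 0.    -0.002 -1.     0.23 ]
 [ 0.     0.     0.     1.   ]]
```

View pics/w0.png

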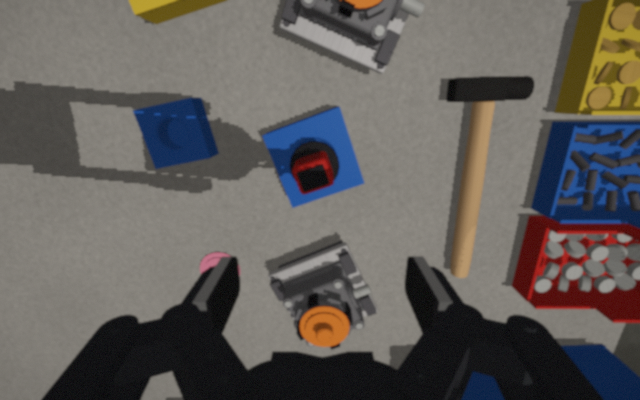

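The wrist view shows the holder with the tool at (315,155), yawed. Unit B's cover is at (325,325), below the holder. Next I'll get the poses.

```bash
cat >> h.py <<'E'
def holder_fit(d,W):
    hsv=cv2.cvtColor(d["img"],cv2.COLOR_BGR2HSV); H,S,V=[hsv[...,i].astype(int) for i in range(3)]
    q=W[(H>105)&(H<125)&(S>120)&(abs(W[...,2]-.04)<.006)]; q=q[(q[:,0]>.47)&(q[:,0]<.64)&(abs(q[:,1])<.09)]
    print("holder top z",np.median(q[:,2]).round(4),cv2.minAreaRect((q[:,:2]*1000).astype(np.float32)))
def tool_fit(d,W,c,lo,hi):
    q=W.reshape(-1,3); q=q[(q[:,2]>lo)&(q[:,2]<hi)&(np.hypot(*(q[:,:2]-c).T)<.05)]
    print("tool pts",len(q),"z",np.percentile(q[:,2],[10,50,90]).round(4),cv2.minAreaRect((q[:,:2]*1000).astype(np.float32)),(q[:,:2].mean(0)*1000).round(1))
def orange(d,W,c,r=.06):
    hsv=cv2.cvtColor(d["img"],cv2.COLOR_BGR2HSV); H,S,V=[hsv[...,i].astype(int) for i in range(3)]
    m=(H>=5)&(H<=17)&(S>170)&(V>100)&(np.hypot(W[...,0]-c[0],W[...,1]-c[1])<r); q=W[m]
    print("orange",len(q),(q[:,:2].mean(0)*1000).round(1),"z",[(int(round(a*1000)),int(b)) for b,a in zip(*np.histogram(q[:,2],np.arange(.07,.13,.002))) if b>5])
    top=q[q[:,2]>np.percentile(q[:,2],99)-.003]; print(" boss pts",len(top),(top.mean(0)*1000).round(1),cv2.minEnclosingCircle((top[:,:2]*1000).astype(np.float32)))
    f=q[q[:,2]<np.percentile(q[:,2],99)-.008]; print(" body",cv2.minEnclosingCircle((f[:,:2]*1000).astype(np.float32)),(np.median(f[:,2])*1000).round(1))
    return q
E
python3 - <<'E'
import pickle; from h import *
d=pickle.load(open("w0.pkl","rb")); W=cloud(d,d["Twc"])
holder_fit(d,W); tool_fit(d,W,[.55,0.01],.106,.12); orange(d,W,[.556,-.17])
for n in("scene","side"):
    d=pickle.load(open(n+"0.pkl","rb")); W=cloud(d); print(n); holder_fit(d,W); tool_fit(d,W,[.55,.01],.106,.12); orange(d,W,[.556,-.17]); orange(d,W,[.583,.185])
E
```

```text
holder top z 0.0396 ((540.14697265625, 18.243228912353516), (91.52076721191406, 92.07250213623047), 19.9703369140625)
tool pts 1036 z [0.1095 0.1143 0.1157] ((540.7010498046875, 16.582469940185547), (34.08613967895508, 27.666959762573242), 19.63920021057129) [541.   18.1]
orange 1582 [ 552.1 -166.1] z [(92, 62), (94, 526), (96, 384), (98, 317), (100, 20), (102, 31), (104, 19), (106, 27), (108, 122), (110, 63)]
 boss pts 192 [ 551.7 -169.   109.6] ((551.87646484375, -170.16160583496094), 10.327864646911621)
 body ((551.6538696289062, -171.88002014160156), 31.50662612915039) 96.9
scene
holder top z 0.04 ((541.7839965820312, 14.410652160644531), (95.67334747314453, 93.05050659179688), 21.197097778320312)
tool pts 85 z [0.1089 0.1141 0.1175] ((543.7587280273438, 15.061382293701172), (36.143714904785156, 28.443479537963867), 16.121986389160156) [544.9  13.3]
orange 258 [ 556.5 -174.1] z [(90, 6), (92, 20), (94, 47), (96, 55), (98, 39), (100, 35), (102, 9), (106, 9), (108, 10), (110, 8), (112, 8)]
 boss pts 18 [ 553.9 -173.8  111.8] ((554.014892578125, -173.441650390625), 9.144210815429688
[... 480 characters left out ...]
92773)
tool pts 90 z [0.1073 0.1122 0.115 ] ((538.6113891601562, 18.60265350341797), (32.96236038208008, 28.48284149169922), 20.43761444091797) [539.2  21.2]
orange 160 [ 550.4 -163.9] z [(90, 8), (92, 34), (94, 40), (96, 34), (98, 17), (106, 7), (108, 8)]
 boss pts 13 [ 548.1 -167.1  109.5] ((548.4947509765625, -166.6538543701172), 8.252425193786621)
 body ((551.0927734375, -169.09608459472656), 30.062170028686523) 95.4
orange 305 [580.4 189. ] z [(90, 30), (92, 79), (94, 75), (96, 59), (98, 11), (104, 11), (106, 14), (108, 10)]
 boss pts 23 [579.8 187.4 108.4] ((579.4915161132812, 186.21316528320312), 9.040671348571777)
 body ((584.94970703125, 181.93528747558594), 35.564510345458984) 94.5
```

Both cameras agree that the tool stands at about (540.5, 17) mm with its x axis at about 19.7°. Unit B at (552,-170) has its cover proud: the pressing face is about 63 mm above the plate top, against about 54 mm on A. I'll turn the gripper by +70.3° above the tool, then look again.

>>> play_rows(moves=[[[4,-2,4],[0,0,8],1],[[8,-4,8],[0,0,16],1],[[12,-6,12],[0,0,24],1],[[17,-9,16],[0,0,32],1],[[17,-9,20],[0,0,40],1],[[17,-9,25],[0,0,48],1],[[17,-9,30],[0,0,56],1],[[17,-9,35],[0,0,64],1],[[17,-9,40],[0,0,70.3],1],[[17,-9,40],[0,0,70.3],1],[[17,-9,40],[0,0,70.3],1],[[17,-9,40],[0,0,70.3],1]])

```text
time_s: 1.35
tool_pos: [0.5411, 0.017, 0.1916]
tcp_rot: [3.141, -0.0, 0.345]
contact_force: [0.3, 0.6, -0.5]
finger_gap: 0.999
finger_force: 0.0
```

```bash
python3 - <<'E'
from h import *
d,W=wrist("w1"); print(d["T"].round(4)); holder_fit(d,W)
for lo,hi in((.104,.12),(.108,.12)): tool_fit(d,W,[.541,.017],lo,hi)
E
```

```text
[[ 9.410e-01  3.385e-01  4.000e-04  5.411e-01]
 [ 3.385e-01 -9.410e-01 -0.000e+00  1.700e-02]
 [ 4.000e-04  2.000e-04 -1.000e+00  1.916e-01]
 [ 0.000e+00  0.000e+00  0.000e+00  1.000e+00]]
holder top z 0.0397 ((541.404541015625, 18.155460357666016), (91.66641235351562, 90.95399475097656), 19.600412368774414)
tool pts 1320 z [0.1092 0.1143 0.1158] ((542.1136474609375, 16.49771499633789), (33.0367431640625, 27.68566131591797), 19.2047176361084) [544.1  17.4]
tool pts 1257 z [0.11   0.1145 0.1158] ((542.0889892578125, 16.568405151367188), (33.0367431640625, 27.49921989440918), 19.2047176361084) [543.6  17.2]
```

View pics/w1.png

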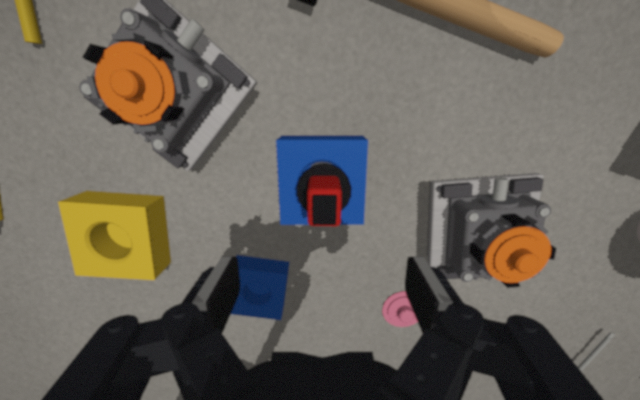

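The gripper is aligned with the handle, which is at (322,200). Unit A's hooks overlap its cover rim, so that cover is home. Unit B's cover at (520,255) stands proud. Descending to grip.

>>> play_rows(moves=[[[1,0,25],[0,0,0],1],[[1,0,50],[0,0,0],1],[[1,0,75],[0,0,0],1],[[1,0,95],[0,0,0],1],[[1,0,108],[0,0,0],1],[[1,0,117],[0,0,0],1],[[1,0,117],[0,0,0],0],[[1,0,117],[0,0,0],0],[[1,0,117],[0,0,0],0],[[1,0,117],[0,0,0],0],[[1,0,117],[0,0,0],0],[[1,0,117],[0,0,0],0]], squeeze=80)

```text
time_s: 2.6
tool_pos: [0.5428, 0.0172, 0.0757]
tcp_rot: [3.14, -0.002, 0.344]
contact_force: [-0.1, -0.5, 4.7]
finger_gap: 0.31
finger_force: 79.0
```

>>> play_rows(moves=[[[0,0,-3],[0,0,0],0],[[0,0,-10],[0,0,0],0],[[0,0,-25],[0,0,0],0],[[0,0,-45],[0,0,0],0],[[0,0,-70],[0,0,0],0],[[0,0,-95],[0,0,0],0],[[0,0,-115],[0,0,0],0],[[0,0,-130],[0,0,0],0],[[0,0,-135],[0,0,0],0],[[0,0,-135],[0,0,0],0]])

```text
time_s: 3.6
tool_pos: [0.5422, 0.0173, 0.2101]
tcp_rot: [3.141, -0.001, 0.344]
contact_force: [-0.4, -0.3, -2.3]
finger_gap: 0.317
finger_force: 78.8
```

```bash
python3 - <<'E'
from h import *
import pickle
from rig import bot,vision
o=bot.observe(); print({k:np.round(o[k],4) for k in("q","tool_pos","tcp_rot","contact_force","torque","finger_gap")})
d,W=wrist("w2"); orange(d,W,[.552,-.17])
ims=[d["img"]]
for n in("scene","side"):
    e=vision.get_image(n); pickle.dump(e,open(n+"2.pkl","wb"))
    u,v=proj(e,o["tool_pos"]+[0,0,-.03]).astype(int)
    ims.append(cv2.resize(e["img"][v-50:v+50,u-80:u+80],(640,400),interpolation=cv2.INTER_CUBIC))
    V=cloud(e); q=V.reshape(-1,3); q=q[(np.hypot(*(q[:,:2]-o["tool_pos"][:2]).T)<.045)&(q[:,2]>.12)&(q[:,2]<.19)]
    for lo in (.14,.155,.17,.185):
        s=q[abs(q[:,2]-lo)<.007]; 
        if len(s)>10: print(n,lo,len(s),(s.mean(0)*1000).round(1),[x.round(4) for x in circ(s[:,:2])])
cv2.imwrite("pics/c2.png",cv2.resize(np.vstack(ims[:2]),(400,500)) if 0 else cv2.resize(np.hstack(ims[1:]),(800,250))); 
E
```

```text
{'q': array([-0.0726,  0.0746,  1.4261,  0.    ,  1.6395,  1.1544]), 'tool_pos': array([0.5422, 0.0173, 0.2101]), 'tcp_rot': array([ 3.141e+00, -1.300e-03,  3.439e-01]), 'contact_force': array([-0.4089, -0.2616, -2.3221]), 'torque': array([ 0.0379, -0.0072, -0.0189]), 'finger_gap': np.float64(0.3168)}
orange 2464 [ 554.4 -167. ] z [(92, 107), (94, 757), (96, 621), (98, 544), (100, 32), (102, 26), (104, 31), (106, 46), (108, 180), (110, 115)]
 boss pts 302 [ 552.8 -169.2  109.7] ((551.9627685546875, -169.8056640625), 10.339959144592285)
 body ((551.5283813476562, -172.0489959716797), 31.68813705444336) 96.9
scene 0.14 11 [550.9  10.3 144.2] [array([0.54  , 0.0153]), np.float64(0.0187)]
scene 0.155 44 [552.7  10.7 154. ] [array([0.5402, 0.0159]), np.float64(0.0186)]
scene 0.17 46 [553.6   9.1 169.8] [array([0.5428, 0.0144]), np.float64(0.017)]
scene 0.185 18 [555.    7.3 181.3] [array([0.5486, 0.0116]), np.float64(0.0119)]
side 0.14 25 [535.4  32.3 143.3] [array([0.5369, 0.0194]), np.float64(0.0184)]
side 0.155 53 [535.6  33.6 154.5] [array([0.5371, 0.0185]), np.float64(0.0189)]
side 0.17 55 [536.9  33.8 169.6] [array([0.537 , 0.0193]), np.float64(0.0184)]
side 0.185 23 [538.3  34.7 181.2] [array([0.5378, 0.0188]), np.float64(0.0194)]
```

View pics/c2.png

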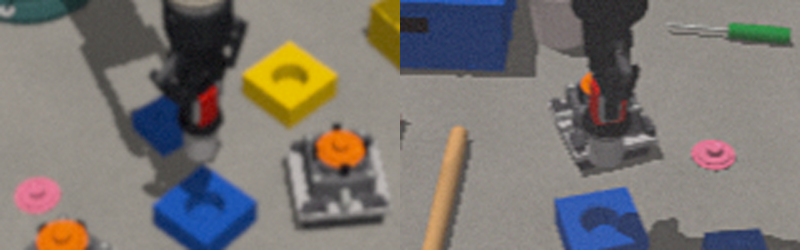

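View pics/w2.png

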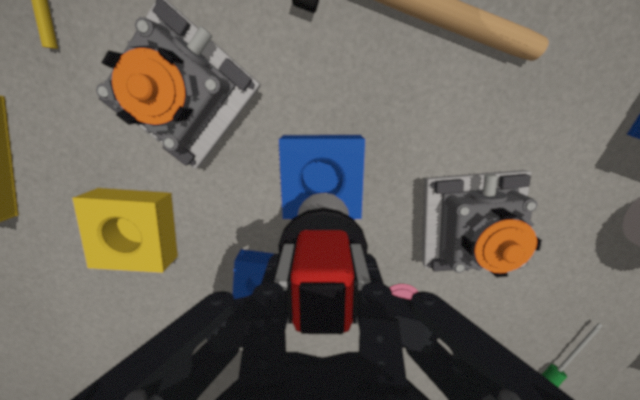

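The tool hangs upright in the gripper and unit B's boss is at (512,250) in w2. I'll check the tool's offset and tilt in the wrist view.

```bash
python3 - <<'E'
import pickle; from h import *
d=pickle.load(open("w2.pkl","rb")); W=cloud(d,d["Twc"]); hsv=cv2.cvtColor(d["img"],cv2.COLOR_BGR2HSV); H,S,V=[hsv[...,i].astype(int) for i in range(3)]
Ti=np.linalg.inv(d["T"]); L=W@Ti[:3,:3].T+Ti[:3,3]   # tool coords
v,u=np.mgrid[:400,:640]
top=L[(u>306)&(u<340)&(v>290)&(v<325)]; print("cap",np.nanpercentile(top,[5,50,95],axis=0).round(4))
def plane(p):
    p=p[~np.isnan(p).any(1)]; A=np.c_[p[:,:2],np.ones(len(p))]; s=np.linalg.lstsq(A,p[:,2],rcond=None)[0]; return np.degrees(np.arctan(s[:2])).round(2),(p[:,2]-A@s).std().round(5)
print("cap plane deg",plane(top))
red=((H<5)|(H>174))&(S>120)&(u>280)&(u<360)&(v>225)&(v<345)
p=L[red]; print("red y range",np.nanpercentile(p[:,1],[1,50,99]).round(4),"x",np.nanpercentile(p[:,0],[1,99]).round(4))
f=L[(u>305)&(u<340)&(v>238)&(v<275)]; f=f[~np.isnan(f).any(1)]
A=np.c_[f[:,1:],np.ones(len(f))]; print("front face dx/dz deg",np.degrees(np.arctan(np.linalg.lstsq(A,f[:,0],rcond=None)[0][:2])),f.mean(0).round(4))
for vv in range(232,284,6):
    r=L[vv][red[vv]]; print(vv,np.nanpercentile(r[:,1],[2,98]).round(4),np.nanmedian(r[:,[0,2]],axis=0).round(4))
sl=L[(u>300)&(u<345)&(v>192)&(v<212)]; sl=sl[(sl[:,2]>0.0)]; print("sleeve",len(sl),np.nanpercentile(sl,[5,50,95],axis=0).round(4), circ(sl[~np.isnan(sl).any(1)][:,:2]))
t=L[(L[...,2]<-.030)&(L[...,2]>-.045)&(abs(L[...,0])<.03)&(abs(L[...,1])<.013)]; print("top rect",cv2.minAreaRect((t[:,:2]*1000).astype(np.float32)))
E
```

```text
cap [[-0.0077 -0.0065 -0.0405]
 [ 0.0004 -0.0002 -0.0397]
 [ 0.0082  0.0062 -0.0388]]
cap plane deg (array([-0.22, -0.36]), np.float64(0.00051))
red y range [-0.0144 -0.0006  0.0134] x [-0.0132  0.0161]
front face dx/dz deg [0.07222891 1.06952126] [ 0.0153 -0.0004 -0.0223]
232 [-0.0129  0.0126] [0.0153 0.0034]
238 [-0.0144  0.0132] [ 0.0153 -0.0038]
244 [-0.0134  0.0131] [ 0.0154 -0.0107]
250 [-0.0133  0.0131] [ 0.0154 -0.0168]
256 [-0.0133  0.0129] [ 0.0153 -0.0224]
262 [-0.0139  0.0128] [ 0.0154 -0.0279]
268 [-0.0137  0.0128] [ 0.0152 -0.0325]
274 [-0.0139  0.0128] [ 0.0139 -0.035 ]
280 [-0.0139  0.0127] [ 0.0114 -0.0358]
sleeve 833 [[-2.180e-02 -1.920e-02  1.250e-02]
 [ 1.680e-02 -1.000e-04  5.100e-02]
 [ 2.480e-02  1.910e-02  1.721e-01]] (array([-0.00485187, -0.0003447 ]), np.float64(0.02423454369003854))
top rect ((-0.5976696014404297, 0.01791858673095703), (26.01764488220215, 33.897037506103516), 89.78480529785156)
```

The tool is square, with tilt under 0.4°, and its lower end is 67.3 mm below the TCP. Moving beside unit B for a last centred measurement.

>>> play_rows(moves=[[[-8,15,0],[0,0,0],0],[[-20,35,0],[0,0,0],0],[[-34,60,0],[0,0,0],0],[[-50,85,0],[0,0,0],0],[[-65,110,0],[0,0,0],0],[[-80,135,0],[0,0,0],0],[[-92,158,0],[0,0,0],0],[[-100,172,0],[0,0,0],0],[[-104,179,0],[0,0,0],0],[[-104,179,0],[0,0,0],0],[[-104,179,0],[0,0,0],0]])

```text
time_s: 4.85
tool_pos: [0.5045, -0.1854, 0.2091]
tcp_rot: [-3.14, -0.0, 0.345]
contact_force: [1.0, 0.1, -1.7]
finger_gap: 0.317
finger_force: 78.9
```

```bash
cat > m.py <<'E'
from h import *
from rig import bot
import sys
d,W=wrist(sys.argv[1]); o=bot.observe(); print({k:np.round(o[k],4) for k in("time_s","tool_pos","tcp_rot","contact_force","torque")})
q=orange(d,W,[.552,-.17],.05); Ti=np.linalg.inv(d["T"]); L=q@Ti[:3,:3].T+Ti[:3,3]
b=L[L[:,2]<np.percentile(L[:,2],1)+.003]; print("boss in tool",cv2.minEnclosingCircle((b[:,:2]*1000).astype(np.float32)),(b.mean(0)*1000).round(1))
hist=np.histogram(L[:,2],np.arange(.09,.13,.001)); print([(int(a*1000),int(n)) for n,a in zip(*hist) if n>20])
f=L[(L[:,2]>np.median(L[:,2])-.003)]; hull=cv2.convexHull((f[:,:2]*1000).astype(np.float32)); print("body ellipse",cv2.fitEllipse(hull))
LL=W@Ti[:3,:3].T+Ti[:3,3]; t=LL[(LL[...,2]<-.030)&(LL[...,2]>-.045)&(abs(LL[...,0])<.03)&(abs(LL[...,1])<.013)]; print("top rect",cv2.minAreaRect((t[:,:2]*1000).astype(np.float32)))
E
python3 m.py w3
```

```text
{'time_s': np.float64(4.9), 'tool_pos': array([ 0.5046, -0.1852,  0.2092]), 'tcp_rot': array([-3.1408e+00, -3.0000e-04,  3.4510e-01]), 'contact_force': array([-0.8066, -0.18  , -2.8155]), 'torque': array([-0.0171, -0.0109, -0.0187])}
orange 3586 [ 553.4 -170.6] z [(92, 160), (94, 1140), (96, 978), (98, 814), (100, 10), (102, 7), (104, 6), (106, 32), (108, 253), (110, 175)]
 boss pts 436 [ 552.5 -170.5  109.7] ((552.2554321289062, -170.59243774414062), 9.906966209411621)
 body ((550.419189453125, -172.6988067626953), 32.53580093383789) 96.9
boss in tool ((49.90294647216797, 2.3405511379241943), 9.906965255737305) [50.2  2.3 99.4]
[(98, 143), (99, 184), (100, 84), (101, 30), (109, 90), (110, 640), (111, 747), (112, 296), (113, 542), (114, 580), (115, 175), (116, 22)]
body ellipse ((47.15894317626953, 3.9960365295410156), (60.31431198120117, 64.50192260742188), 68.15866088867188)
top rect ((-0.41950225830078125, -0.009630203247070312), (33.48796081542969, 25.966249465942383), 0.11278238147497177)
```

View pics/w3.png

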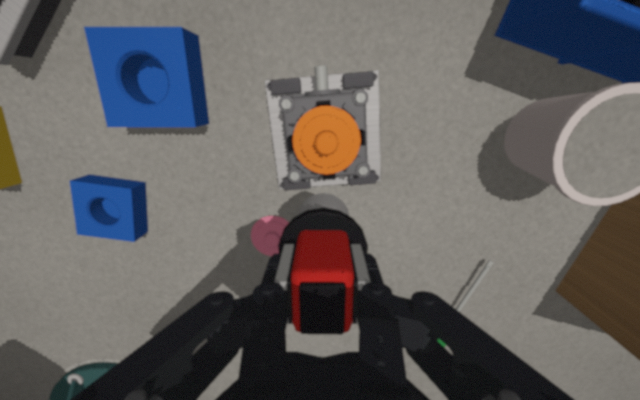

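The cover on B is centred at (326,140) in this view. In tool coordinates the boss is at (50, 2.3) mm and the pressing face is about 44 mm below the tool's lower end. Moving over it.

>>> play_rows(moves=[[[8,0.5,0],[0,0,0],0],[[20,1,0],[0,0,0],0],[[32,1.5,0],[0,0,0],0],[[43,2,0],[0,0,0],0],[[50.5,2.3,0],[0,0,0],0],[[50.5,2.3,5],[0,0,0],0],[[50.5,2.3,12],[0,0,0],0],[[50.5,2.3,19],[0,0,0],0],[[50.5,2.3,24],[0,0,0],0],[[50.5,2.3,26],[0,0,0],0],[[50.5,2.3,26],[0,0,0],0],[[50.5,2.3,26],[0,0,0],0]])

```text
time_s: 6.1
tool_pos: [0.5527, -0.1715, 0.1836]
tcp_rot: [3.141, -0.0, 0.344]
contact_force: [-0.5, -0.2, -3.2]
finger_gap: 0.321
finger_force: 79.0
```

```bash
python3 - <<'E'
from h import *
from rig import bot,vision
o=bot.observe(); print({k:np.round(o[k],4) for k in("time_s","tool_pos","tcp_rot","contact_force","torque")})
ims=[]
for n in("scene","side"):
    e=vision.get_image(n); u,v=proj(e,o["tool_pos"]+[0,0,-.07]).astype(int)
    ims.append(cv2.resize(e["img"][v-40:v+40,u-40:u+40],(400,400),interpolation=cv2.INTER_CUBIC))
cv2.imwrite("pics/c4.png",np.hstack(ims))
E
```

```text
{'time_s': np.float64(6.1), 'tool_pos': array([ 0.5527, -0.1715,  0.1836]), 'tcp_rot': array([ 3.1411e+00, -5.0000e-04,  3.4360e-01]), 'contact_force': array([-0.5004, -0.1705, -3.1988]), 'torque': array([-0.0129, -0.0371, -0.0063])}
```

View pics/c4.png

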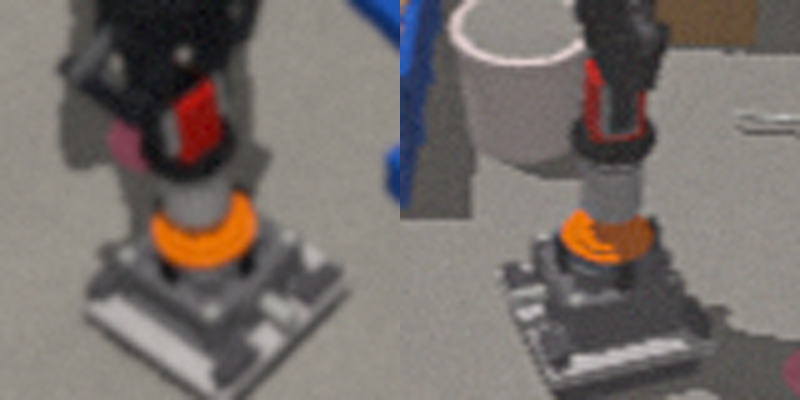

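The sleeve stands centred over the boss in both views. Easing down over it.

>>> play_rows(moves=[[[0,0,2],[0,0,0],0],[[0,0,4],[0,0,0],0],[[0,0,5.5],[0,0,0],0],[[0,0,7],[0,0,0],0],[[0,0,8.5],[0,0,0],0],[[0,0,10],[0,0,0],0],[[0,0,11],[0,0,0],0],[[0,0,12],[0,0,0],0],[[0,0,12],[0,0,0],0]])

```text
time_s: 7.1
tool_pos: [0.5526, -0.1714, 0.1712]
tcp_rot: [-3.141, 0.0, 0.344]
contact_force: [0.4, -0.1, -1.9]
finger_gap: 0.319
finger_force: 79.0
```

>>> play_rows(moves=[[[0,0,1],[0,0,0],0],[[0,0,2],[0,0,0],0],[[0,0,3],[0,0,0],0],[[0,0,3.5],[0,0,0],0],[[0,0,4],[0,0,0],0],[[0,0,4.5],[0,0,0],0],[[0,0,5],[0,0,0],0],[[0,0,5],[0,0,0],0]])

```text
time_s: 7.9
tool_pos: [0.5527, -0.1714, 0.1663]
tcp_rot: [3.142, 0.0, 0.344]
contact_force: [0.3, 0.3, -2.5]
finger_gap: 0.321
finger_force: 79.0
```

>>> play_rows(moves=[[[0,0,0.5],[0,0,0],0],[[0,0,1],[0,0,0],0],[[0,0,1.5],[0,0,0],0],[[0,0,2],[0,0,0],0],[[0,0,2],[0,0,0],0]])

```text
time_s: 8.4
tool_pos: [0.5529, -0.1715, 0.1651]
tcp_rot: [3.141, -0.001, 0.344]
contact_force: [-1.4, -0.2, 0.2]
finger_gap: 0.312
finger_force: 79.5
```

>>> play_rows(moves=[[[0,0,0.4],[0,0,0],0],[[0,0,0.8],[0,0,0],0],[[0,0,1.2],[0,0,0],0],[[0,0,1.6],[0,0,0],0],[[0,0,2],[0,0,0],0],[[0,0,2],[0,0,0],0]])

```text
time_s: 9.0
tool_pos: [0.5532, -0.1716, 0.1638]
tcp_rot: [3.14, -0.002, 0.344]
contact_force: [-1.5, 0.9, 6.3]
finger_gap: 0.321
finger_force: 80.4
```

>>> play_rows(moves=[[[0,0,0.4],[0,0,0],0],[[0,0,0.8],[0,0,0],0],[[0,0,1.2],[0,0,0],0],[[0,0,1.6],[0,0,0],0],[[0,0,1.6],[0,0,0],0]])

```text
time_s: 9.5
tool_pos: [0.5533, -0.1716, 0.1635]
tcp_rot: [3.139, -0.003, 0.344]
contact_force: [-2.2, -0.1, 7.5]
finger_gap: 0.315
finger_force: 80.8
```

>>> play_rows(moves=[[[0,0,0],[0,0,0],0],[[0,0,0],[0,0,0],0],[[0,0,0],[0,0,0],0]])

```text
time_s: 9.8
tool_pos: [0.5522, -0.1711, 0.1591]
tcp_rot: [-3.14, 0.002, 0.344]
contact_force: [0.7, 0.6, -2.7]
finger_gap: 0.318
finger_force: 79.1
```

>>> play_rows(moves=[[[0,0,0.2],[0,0,0],0],[[0,0,0.4],[0,0,0],0],[[0,0,0.6],[0,0,0],0],[[0,0,0.6],[0,0,0],0]])

```text
time_s: 10.2
tool_pos: [0.5526, -0.1714, 0.1598]
tcp_rot: [-3.141, 0.0, 0.344]
contact_force: [-0.4, -0.1, -2.8]
finger_gap: 0.321
finger_force: 79.1
```

>>> play_rows(moves=[[[0,0,0.3],[0,0,0],0],[[0,0,0.6],[0,0,0],0],[[0,0,0.9],[0,0,0],0],[[0,0,1.2],[0,0,0],0],[[0,0,1.2],[0,0,0],0]])

```text
time_s: 10.7
tool_pos: [0.5527, -0.1714, 0.1589]
tcp_rot: [-3.142, -0.0, 0.344]
contact_force: [0.2, 0.7, -2.4]
finger_gap: 0.32
finger_force: 79.1
```

>>> play_rows(moves=[[[0,0,0.3],[0,0,0],0],[[0,0,0.6],[0,0,0],0],[[0,0,0.9],[0,0,0],0],[[0,0,1.2],[0,0,0],0],[[0,0,1.2],[0,0,0],0]])

```text
time_s: 11.2
tool_pos: [0.5528, -0.1714, 0.1585]
tcp_rot: [3.141, -0.001, 0.344]
contact_force: [-1.0, -0.2, 1.8]
finger_gap: 0.318
finger_force: 79.8
```

>>> play_rows(moves=[[[0,0,0.3],[0,0,0],0],[[0,0,0.6],[0,0,0],0],[[0,0,0.9],[0,0,0],0],[[0,0,0.9],[0,0,0],0],[[0,0,0.9],[0,0,0],0]])

```text
time_s: 11.7
tool_pos: [0.5528, -0.1714, 0.1584]
tcp_rot: [3.141, -0.001, 0.344]
contact_force: [-3.6, 0.5, 6.5]
finger_gap: 0.319
finger_force: 80.6
```

>>> play_rows(moves=[[[0,0,0.4],[0,0,0],0],[[0,0,0.8],[0,0,0],0],[[0,0,1.2],[0,0,0],0],[[0,0,1.2],[0,0,0],0],[[0,0,1.2],[0,0,0],0]])

```text
time_s: 12.2
tool_pos: [0.5529, -0.1714, 0.1584]
tcp_rot: [3.14, -0.002, 0.344]
contact_force: [-4.7, 1.4, 9.9]
finger_gap: 0.315
finger_force: 81.1
```

```bash
python3 - <<'E'
from h import *
from rig import bot,vision
o=bot.observe(); print({k:np.round(o[k],4) for k in("time_s","tool_pos","tcp_rot","contact_force","torque")})
ims=[]
for n in("scene","side"):
    e=vision.get_image(n); u,v=proj(e,o["tool_pos"]+[0,0,-.07]).astype(int)
    ims.append(cv2.resize(e["img"][v-30:v+30,u-30:u+30],(400,400),interpolation=cv2.INTER_CUBIC))
cv2.imwrite("pics/c5.png",np.hstack(ims))
d,W=wrist("w5")
Ti=np.linalg.inv(d["T"]); L=W@Ti[:3,:3].T+Ti[:3,3]; v,u=np.mgrid[:400,:640]
top=L[(u>306)&(u<340)&(v>290)&(v<325)]; print("cap",np.nanpercentile(top,[5,50,95],axis=0).round(4))
E
```

```text
{'time_s': np.float64(12.2), 'tool_pos': array([ 0.5529, -0.1714,  0.1584]), 'tcp_rot': array([ 3.1402e+00, -1.6000e-03,  3.4390e-01]), 'contact_force': array([-4.6914,  1.3811,  9.889 ]), 'torque': array([0.5041, 1.008 , 0.0494])}
cap [[-0.0076 -0.0066 -0.0405]
 [ 0.0003 -0.0002 -0.0397]
 [ 0.0081  0.0062 -0.0388]]
```

View pics/c5.png

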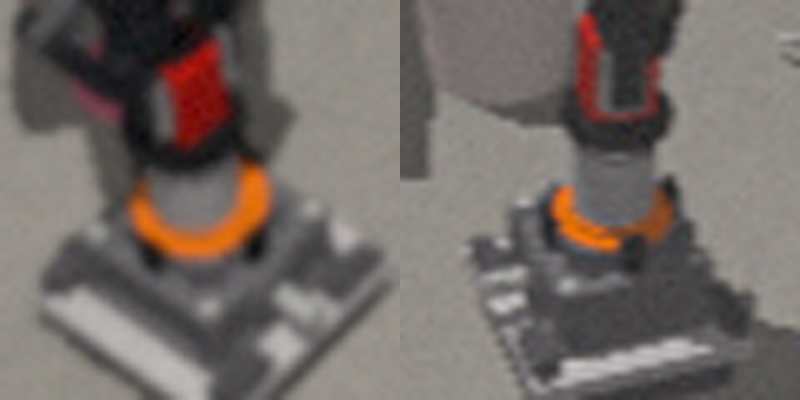

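```bash
python3 - <<'E'
import pickle; from h import *
from rig import vision
def rep(t,d,W):
    hsv=cv2.cvtColor(d["img"],cv2.COLOR_BGR2HSV); H,S,V=[hsv[...,i].astype(int) for i in range(3)]
    m=(H>=5)&(H<=17)&(S>170)&(V>100)
    r=np.hypot(W[...,0]-.5525,W[...,1]+.171)
    for lo,hi in((.0235,.031),):
        z=W[m&(r<hi)&(r>lo)][:,2]; print(t,"rim",len(z),np.percentile(z,[25,50,75]).round(4))
    g=W[(~m)&(r>.04)&(r<.075)&(W[...,2]>.02)&(W[...,2]<.05)][:,2]; h,b=np.histogram(g,np.arange(.02,.05,.001)); print("   plate",b[h.argmax()].round(3))
for t in("w3","w5"):
    d=pickle.load(open(t+".pkl","rb")); rep(t,d,cloud(d,d["Twc"]))
for n in("scene","side"):
    d=pickle.load(open(n+"2.pkl","rb")); rep(n+"2",d,cloud(d)); d=vision.get_image(n); rep(n+" now",d,cloud(d))
E
```

```text
w3 rim 1279 [0.0944 0.0949 0.0954]
   plate 0.034
w5 rim 684 [0.0871 0.0875 0.088 ]
   plate 0.034
scene2 rim 87 [0.0942 0.0956 0.098 ]
   plate 0.034
scene now rim 46 [0.0867 0.0887 0.0913]
   plate 0.035
side2 rim 13 [0.0931 0.0936 0.0946]
   plate 0.032
side now rim 31 [0.0854 0.0866 0.0876]
   plate 0.032
```

The rim dropped 7.4 mm and sits at the seat height, with the force now rising on a stiff stop. Pressing to about 15 N and trimming the sideways force.

>>> play_rows(moves=[[[-0.2,0,0.3],[0,0,0],0],[[-0.4,0,0.6],[0,0,0],0],[[-0.6,0,0.8],[0,0,0],0],[[-0.6,0,0.8],[0,0,0],0],[[-0.6,0,0.8],[0,0,0],0]])

```text
time_s: 12.95
tool_pos: [0.5528, -0.1715, 0.1584]
tcp_rot: [3.14, -0.003, 0.344]
contact_force: [-4.0, 2.2, 12.2]
finger_gap: 0.32
finger_force: 81.3
```

Net force on the cover is about 14.7 N. Holding it for over a second.

>>> play_rows(moves=[[[0,0,0.1],[0,0,0],0],[[0,0,0.1],[0,0,0],0],[[0,0,0.1],[0,0,0],0],[[0,0,0.1],[0,0,0],0],[[0,0,0.1],[0,0,0],0],[[0,0,0.1],[0,0,0],0]])

```text
time_s: 13.55
tool_pos: [0.5528, -0.1715, 0.1584]
tcp_rot: [3.14, -0.003, 0.344]
contact_force: [-3.5, 2.6, 12.5]
finger_gap: 0.318
finger_force: 81.3
```

>>> play_rows(moves=[[[0,0,0],[0,0,0],0],[[0,0,0],[0,0,0],0],[[0,0,0],[0,0,0],0],[[0,0,0],[0,0,0],0],[[0,0,0],[0,0,0],0],[[0,0,0],[0,0,0],0],[[0,0,0],[0,0,0],0],[[0,0,0],[0,0,0],0]])

```text
time_s: 14.35
tool_pos: [0.5528, -0.1715, 0.1584]
tcp_rot: [3.14, -0.003, 0.344]
contact_force: [-4.0, 1.5, 11.4]
finger_gap: 0.318
finger_force: 81.3
```

>>> play_rows(moves=[[[-0.1,0,0.3],[0,0,0],0],[[-0.1,0,0.3],[0,0,0],0],[[-0.1,0,0.3],[0,0,0],0],[[-0.1,0,0.3],[0,0,0],0],[[-0.1,0,0.3],[0,0,0],0],[[-0.1,0,0.3],[0,0,0],0],[[-0.1,0,0.3],[0,0,0],0],[[-0.1,0,0.3],[0,0,0],0],[[-0.1,0,0.3],[0,0,0],0],[[-0.1,0,0.3],[0,0,0],0],[[-0.1,0,0.3],[0,0,0],0],[[-0.1,0,0.3],[0,0,0],0]])

```text
time_s: 15.55
tool_pos: [0.5528, -0.1714, 0.1584]
tcp_rot: [3.14, -0.003, 0.344]
contact_force: [-4.0, 2.5, 12.9]
finger_gap: 0.318
finger_force: 81.5
```

Held at about 15 N. Lifting straight off, smoothly, and checking the cover stays home.

>>> play_rows(moves=[[[0.3,0,-2],[0,0,0],0],[[0.6,0,-4],[0,0,0],0],[[0.7,0,-7],[0,0,0],0],[[0.7,0,-11],[0,0,0],0],[[0.7,0,-16],[0,0,0],0],[[0.7,0,-22],[0,0,0],0],[[0.7,0,-30],[0,0,0],0],[[0.7,0,-40],[0,0,0],0],[[0.7,0,-50],[0,0,0],0],[[0.7,0,-56],[0,0,0],0],[[0.7,0,-57],[0,0,0],0],[[0.7,0,-57],[0,0,0],0]])

```text
time_s: 16.75
tool_pos: [0.5528, -0.1714, 0.2118]
tcp_rot: [3.141, -0.001, 0.344]
contact_force: [-0.2, 0.2, -2.1]
finger_gap: 0.319
finger_force: 79.1
```

>>> play_rows(moves=[[[-10,0,0],[0,0,0],0],[[-25,0,0],[0,0,0],0],[[-40,0,0],[0,0,0],0],[[-50,-2,0],[0,0,0],0],[[-50,-2,0],[0,0,0],0],[[-50,-2,0],[0,0,0],0]])

```text
time_s: 17.35
tool_pos: [0.5047, -0.1865, 0.2118]
tcp_rot: [3.141, -0.001, 0.343]
contact_force: [0.4, -0.9, -3.2]
finger_gap: 0.315
finger_force: 79.1
```

```bash
python3 m.py w6
```

```text
{'time_s': np.float64(17.4), 'tool_pos': array([ 0.505 , -0.1864,  0.2117]), 'tcp_rot': array([ 3.1412e+00, -1.0000e-03,  3.4360e-01]), 'contact_force': array([-0.0222, -0.3621, -3.4425]), 'torque': array([ 0.0119, -0.0283,  0.0397])}
orange 3219 [ 551.8 -170.2] z [(84, 24), (86, 907), (88, 673), (90, 1140), (92, 29), (98, 13), (100, 188), (102, 226)]
 boss pts 414 [ 550.9 -169.8  102.1] ((550.6591796875, -169.97640991210938), 9.945289611816406)
 body ((550.0123901367188, -171.74623107910156), 30.410615921020508) 89.6
boss in tool ((48.69280242919922, -0.17970876395702362), 9.945579528808594) [ 48.9  -0.2 109.7]
[(108, 70), (109, 186), (110, 120), (111, 37), (119, 47), (120, 399), (121, 834), (122, 325), (123, 325), (124, 626), (125, 197)]
body ellipse ((47.90126037597656, 1.015190601348877), (57.69218063354492, 60.36420440673828), 25.054712295532227)
top rect ((-0.7202987670898438, -0.02980518341064453), (34.18626022338867, 26.012615203857422), 0.1781231164932251)
```

View pics/w6.png

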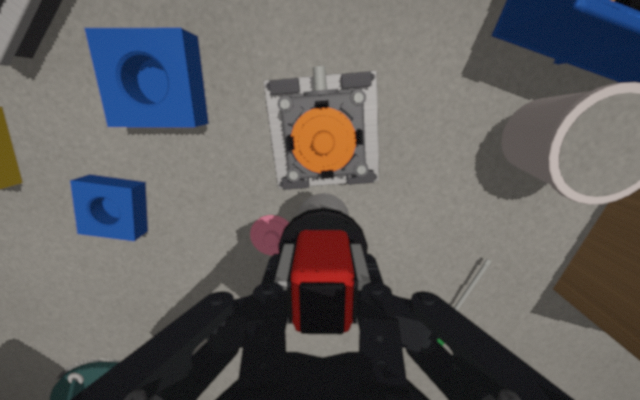

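The cover is home: boss top at 102 mm, level, with all four black hooks over the rim around (323,140). Returning the tool to the holder.

>>> play_rows(moves=[[[8,-14,0],[0,0,0],0],[[20,-34,0],[0,0,0],0],[[34,-60,0],[0,0,0],0],[[50,-86,0],[0,0,0],0],[[65,-112,0],[0,0,0],0],[[80,-137,0],[0,0,0],0],[[92,-158,0],[0,0,0],0],[[100,-172,0],[0,0,0],0],[[104.3,-179.3,0],[0,0,0],0],[[104.3,-179.3,0],[0,0,0],0],[[104.3,-179.3,0],[0,0,0],0]])

```text
time_s: 18.5
tool_pos: [0.5427, 0.0171, 0.2114]
tcp_rot: [3.141, 0.0, 0.344]
contact_force: [0.3, 0.1, -2.9]
finger_gap: 0.319
finger_force: 79.4
```

>>> play_rows(moves=[[[-0.2,-0.6,15],[0,0,0],0],[[-0.2,-0.6,35],[0,0,0],0],[[-0.2,-0.6,58],[0,0,0],0],[[-0.2,-0.6,78],[0,0,0],0],[[-0.2,-0.6,90],[0,0,0],0],[[-0.2,-0.6,97],[0,0,0],0],[[-0.2,-0.6,103],[0,0,0],0],[[-0.2,-0.6,109],[0,0,0],0],[[-0.2,-0.6,115],[0,0,0],0],[[-0.2,-0.6,121],[0,0,0],0],[[-0.2,-0.6,127],[0,0,0],0],[[-0.2,-0.6,127],[0,0,0],0]])

```text
time_s: 19.7
tool_pos: [0.5416, 0.0182, 0.0833]
tcp_rot: [-3.141, 0.002, 0.344]
contact_force: [0.3, 0.5, -3.0]
finger_gap: 0.321
finger_force: 79.4
```

In the hole with no contact; 7.5 mm to go.

>>> play_rows(moves=[[[0,0,2],[0,0,0],0],[[0,0,4],[0,0,0],0],[[0,0,5.5],[0,0,0],0],[[0,0,6.5],[0,0,0],0],[[0,0,7.2],[0,0,0],0],[[0,0,7.8],[0,0,0],0],[[0,0,8.2],[0,0,0],0],[[0,0,8.2],[0,0,0],0]])

```text
time_s: 20.5
tool_pos: [0.5423, 0.0181, 0.0762]
tcp_rot: [3.142, -0.0, 0.344]
contact_force: [-0.2, -0.3, -2.7]
finger_gap: 0.315
finger_force: 79.4
```

>>> play_rows(moves=[[[0,0,0.4],[0,0,0],0],[[0,0,0.8],[0,0,0],0],[[0,0,1.2],[0,0,0],0],[[0,0,1.2],[0,0,0],0]])

```text
time_s: 20.9
tool_pos: [0.5425, 0.0181, 0.0757]
tcp_rot: [3.141, -0.001, 0.344]
contact_force: [-1.8, 0.8, 1.5]
finger_gap: 0.315
finger_force: 80.0
```

Standing on the floor. Releasing partly first, then fully, and rising.

>>> play_rows(moves=[[[0,0,0],[0,0,0],0.4],[[0,0,0],[0,0,0],0.6],[[0,0,0],[0,0,0],1],[[0,0,0],[0,0,0],1],[[0,0,0],[0,0,0],1],[[0,0,0],[0,0,0],1],[[0,0,0],[0,0,0],1]])

```text
time_s: 21.6
tool_pos: [0.5423, 0.0181, 0.075]
tcp_rot: [3.142, -0.0, 0.344]
contact_force: [0.2, 0.3, 0.1]
finger_gap: 0.999
finger_force: 0.0
```

>>> play_rows(moves=[[[0,0,-6],[0,0,0],1],[[0,0,-18],[0,0,0],1],[[0,0,-36],[0,0,0],1],[[0,0,-60],[0,0,0],1],[[0,0,-85],[0,0,0],1],[[0,0,-105],[0,0,0],1],[[0,0,-120],[0,0,0],1],[[0,0,-125],[0,0,0],1],[[0,0,-125],[0,0,0],1]])

```text
time_s: 22.5
tool_pos: [0.5427, 0.018, 0.201]
tcp_rot: [3.141, -0.002, 0.344]
contact_force: [-0.7, -0.7, -0.5]
finger_gap: 1.002
finger_force: 0.0
```

```bash
python3 - <<'E'
from h import *
d,W=wrist("w7"); holder_fit(d,W); tool_fit(d,W,[.541,.017],.104,.12); orange(d,W,[.552,-.17],.05)
E
```

```text
holder top z 0.0397 ((540.9620361328125, 18.089130401611328), (92.4324951171875, 91.15925598144531), 19.666797637939453)
tool pts 1236 z [0.1093 0.1142 0.1157] ((541.4763793945312, 18.166370391845703), (33.454124450683594, 27.849454879760742), 20.010469436645508) [543.4  18.8]
orange 2372 [ 552.8 -167. ] z [(84, 17), (86, 656), (88, 454), (90, 812), (92, 37), (94, 23), (96, 22), (98, 31), (100, 128), (102, 183)]
 boss pts 308 [ 551.3 -168.4  102.1] ((550.8810424804688, -169.18299865722656), 10.101188659667969)
 body ((551.7000732421875, -171.2306365966797), 31.73689079284668) 89.7
```

View pics/w7.png

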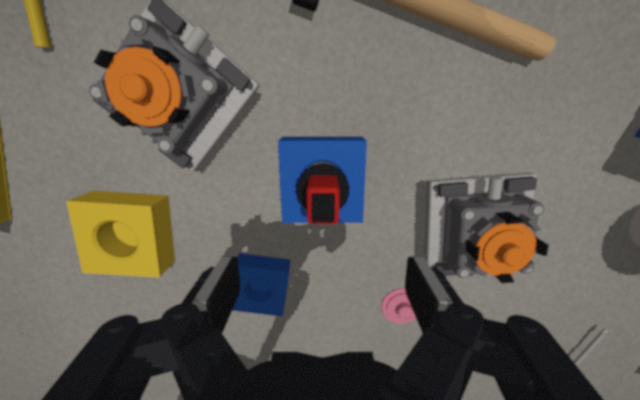

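The tool stands upright in the blue holder at (322,200), the cover at (505,248) is home under its hooks, and the gripper touches nothing.

```bash
python3 -c "
from rig import ticket
print(ticket.close_job())"
```

```text
the job is handed in; nothing more can be done
None
```

The cover is pressed home under all four hooks and was held at about 15 N for over a second. The tool is back upright in its blue holder, and the job was handed in at about 22.5 s.

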